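# Dock the amplifier module

### The job

Using only the outside of the fingers, nudge the wide grey module into line with the lane of its docking tray, then push it down the lane between the two guide rails until it sits squarely and fully home against the stop block. Neither the module nor the robot may touch either rail, the module must slide on the tray and never be lifted or tipped, and the other things on the bench stay where they are. Finish with the robot clear of everything.

Things in the scene. Friction and masses are not known exactly. Their poses are not given: they have to be found in the camera images.
- dock: Fixed tray: aluminium plate 4 mm thick, 170 mm wide, dock x -0.165 to 0.235. Origin: bench height, at the middle of the lane's mouth. x runs down the lane from the mouth to the stop (roughly to -y of the robot), y across it (roughly away from the robot). The lane between the rails' inner faces is 110 mm wide (y -0.055 to 0.055), 160 mm long (x 0 to 0.160), its floor the plate's top.
- rail_a: Fixed steel guide rail on the far side of the lane, a straight bar 160 mm long, 8 mm thick, 16 mm high; its top is 20 mm above the bench. Origin: underside of its end at the mouth, mid-thickness (dock x 0, y 0.059, z 0.004); x runs along the rail towards the stop.
- rail_b: The same guide rail on the near (robot's) side of the lane (origin at dock x 0, y -0.059, z 0.004).
- stop: Fixed stop block that closes the lane's end: grey box 50 mm along the lane, 126 mm wide, 56 mm high, standing on the plate. Origin: foot of the middle of its flat face that looks to the mouth (dock x 0.160, y 0, z 0.004).
- module: Closed grey box, vent slots on top, flat faces: 100 mm (its x) by 92 (y) by 50 high, 0.35 to 0.7 kg, loose on the plate before the mouth, up to 25 mm off the centre line and 0.2 rad askew. Origin: centre of its underside; x points to its leading face. Wider than the fingers open; centred in the lane it has 9 mm each side. Home: leading face on the stop, origin at dock x 0.110, y 0.
- spare: Bystander, loose, leave where it is: a narrow closed box module, 100 x 42 x 45 mm, beside the far rail. Origin: centre of its underside.
- weight: Bystander, loose, leave where it is: a round ring-shaped weight, 80 mm across, 22 mm high, beside the near rail. Origin: centre of its underside.
- timer: Bystander, loose, leave where it is: a flat bench timer, 60 x 75 x 20 mm, beside the stop block. Origin: centre of its underside.
- jar: Bystander, loose, leave where it is: a small closed jar, 48 mm across, 65 mm high, beside the near rail's open end. Origin: centre of its underside.
- dish: Bystander, loose, leave where it is: a flat round covered dish, 90 mm across, 16 mm high, on the far side of the starting place. Origin: centre of its underside.
- beaker: Bystander, loose, leave where it is: an empty beaker, 68 mm across, 85 mm high, behind the starting place. Origin: centre of its underside.
- notes: Bystander, loose, leave where it is: a pad of notes, 75 x 75 x 14 mm, behind the starting place. Origin: centre of its underside.

How it is judged:
On the way:
1. the module's front half is in the lane, between the rails (x of module in the frame of dock above 0 m and y of module in the frame of dock between -0.009 and 0.009 m and z of module in the frame of dock below 0.01 m).
At the end, for the whole second after the job is handed in: The module rests flat on the tray between the rails, its leading face within 4 mm of the stop block, within 9 mm of the lane's centre line and square to it within 0.06 rad, at rest (x of module in the frame of dock between 0.106 and 0.113 m and y of module in the frame of dock between -0.009 and 0.009 m and z of module in the frame of dock below 0.007 m and angle between the x axis of module and the x axis of dock, either way round below 0.06 rad and angle between module's own z axis and vertical below 0.05 rad and linear speed of module below 0.01 m/s); the robot touches nothing.
It fails at once if the module touches a guide rail (contact force between module and rail_a above 0.3 N or contact force between module and rail_b above 0.3 N).
It fails at once if the robot touches a guide rail (contact force between any of the fingers, the arm and rail_a above 0.3 N or contact force between any of the fingers, the arm and rail_b above 0.3 N).
It fails at once if the module is lifted or tipped (more than 8 mm off the plate or 0.12 rad) (z of module in the frame of dock above 0.012 m or angle between module's own z axis and vertical above 0.12 rad).
It fails at once if another loose thing is lifted, or moved by more than 15 mm (distance of any of spare, weight, timer, jar, dish, beaker, notes from where it was at the start of the episode above 0.015 m).
It also fails if it takes over 53 s, if anything falls off the work surface, if the arm or the gripper's body presses on something with over 40 N, if the wrist force passes 120 N, or if a joint passes its speed limit or range.

### The arm

A 6-joint arm with a two-finger parallel gripper is mounted at the origin on the work surface. World frame = base frame: x ahead of the robot, y to its left, z up, the work surface at z = 0. Lengths are in m, angles in rad, forces in N, time in s.
With the tool pointing down it reaches from about 0.35 to 0.775 m from the base axis. Payload 7.3 kg.
Tool frame: the origin (TCP) lies between the finger pads; the fingertips stand ahead of it and the grasp point (between the pads) lies 6 mm ahead of it (robot.tip_extent is the x of the fingertips in the tool frame, in m); x points along the fingers, z is the direction in which the jaws open and shut, and the axes are right-handed (so a half turn about x gives the same grasp; the last joint's range is limited). The gripper opens to 92 mm and grips with 3 to 60 N. Pads are 19 mm wide; open, the fingers measure 130 mm over their backs; the gripper's body (75 mm by 190 mm) begins 47 mm behind the grasp point.
Start: joints at [-1.268, 0.342, 1.524, -0, 1.275, -0.146], TCP at [0.228, -0.473, 0.252] pointing down, gripper open.
Joint ranges: [-2.53, 2.53], [-0.77, 2.02], [0.04, 2.7], [-1, 4.14], [0.28, 2.66], [-3.11, 3.11]. Speed limits (rad/s): [2.57, 2.57, 3.14, 3.14, 3.14, 3.14].

### API

Orientations are given as [roll, pitch, yaw] about the fixed x, y, z axes, in that order (R = Rz(yaw) Ry(pitch) Rx(roll)).
In Python, from cell import robot gives the robot as it stands. The module is installed in compiled form; this text tells all that it offers.
- The arm moves only by the shell command python3 -m creep 'ROWS' [FORCE]. ROWS is JSON, a list of rows, each an object with "translation": the shift along the tool's x, y, z in m, a list of three; "twist": the turn, a rotation vector about the tool's x, y, z in rad, a list of three; "hand": the opening in per cent of the stroke, from 0 (shut) to 100 (fully open). A call has 1 to 5 rows; each row is the pose to reach, as a shift and turn from the pose measured when the call began, along the tool's axes at that moment; what a row does not reach only later rows make up. A row lasts 1/10 s, in which the tool goes at most 50 mm and 8.59 degrees, less where a joint would pass 70% of its speed; a pose out of reach is approached as far as the arm can. A call with a gripper value outside its range is refused whole. The fingers move at their own pace and stop on an object; FORCE is the grip in N (left out, the last holds). Time passes only in rows, so rows that repeat a pose let the fingers close. It gives the time, the measured TCP pose, the force and the opening at its end, in the units of the state.
- robot.observe(): the state, without advancing time (a new reading comes with each control period).
- robot.read_camera(name): name is "scene" or "top"; returns the picture (400x640x3 uint8, blue, green, red); there is no depth.
- robot.calibration(name): a dict with "intrinsics" (3x3 intrinsics, pixels), "cam_to_world" (4x4, takes a point from camera to world coordinates). Camera axes: x right, y up, looking along -z (the intrinsics and any distortion apply to the point x, -y, -z); pixel columns grow to the right and rows downward; lengths in m; the calibration is good to about 2 mm. A picture is of the moment at which its call begins. calibration takes no time and is no camera call.
- robot.hand_in(): hands the job in, once; it reports no verdict.
The state is a dict: "time": time; "qpos": joint angles; "qvel": joint speeds; "joint_efforts": joint torques, N m; "tool_pos": TCP position; "tool_rot": TCP orientation; "contact_force": force on the tool from outside, world axes, zero at the start; "torque": the same for the moment, N m; "opening": finger opening in m.
Only numpy, scipy, OpenCV 4.12 (cv2) and the standard library are available. Lean on these libraries where they do the work, as an engineer would, in place of code of your own. Each camera call takes 0.05 s, during which the arm holds its last target. There are 200 camera calls.

## Working session

There is one attempt and no reset: what is moved stays moved. The work goes in short steps, Python scripts to look and compute and a shell command to move; the robot and the scene stay as the last step left them, time stands still between calls to the robot, and variables do not carry over. Pictures are saved under pics/ and viewed, about 8 in all and at most 12, crops included, and the job is handed in when it is done.

```bash
mkdir -p pics; cat > h.py <<'E'
import numpy as np, cv2
from cell import robot
def snap(n,f):
    im=robot.read_camera(n); cv2.imwrite('pics/'+f,im); return im
def ray(n,uv,z):
    c=robot.calibration(n); K=np.array(c['intrinsics']); T=np.array(c['cam_to_world'])
    d=np.linalg.inv(K)@np.array([uv[0],uv[1],1.]); d=T[:3,:3]@(d*[1,-1,-1]); o=T[:3,3]
    return o+d*(z-o[2])/d[2]
def proj(n,P):
    c=robot.calibration(n); K=np.array(c['intrinsics']); T=np.array(c['cam_to_world'])
    p=np.linalg.inv(T)@np.append(P,1); p=p[:3]*[1,-1,-1]; q=K@p; return q[:2]/q[2]
E
python3 - <<'E'
from h import *
for n in('top','scene'):
    snap(n,n+'0.png'); c=robot.calibration(n); print(n,c)
s=robot.observe(); print(s, robot.tip_extent)
E
```

```text
top {'intrinsics': array([[489.4421246 ,   0.        , 321.98257163],
       [  0.        , 489.4421246 , 208.45470539],
       [  0.        ,   0.        ,   1.        ]]), 'cam_to_world': array([[-9.17539825e-03,  9.83967722e-01, -1.78110452e-01,
         3.86075648e-01],
       [-9.99957385e-01, -9.21027085e-03,  6.31057942e-04,
         9.21728299e-02],
       [-1.01950486e-03,  1.78108653e-01,  9.84010299e-01,
         1.08211514e+00],
       [ 0.00000000e+00,  0.00000000e+00,  0.00000000e+00,
         1.00000000e+00]])}
scene {'intrinsics': array([[463.33602819,   0.        , 321.86563336],
       [  0.        , 463.33602819, 187.22337548],
       [  0.        ,   0.        ,   1.        ]]), 'cam_to_world': array([[ 0.62508556, -0.61877116,  0.47580489,  0.99730526],
       [ 0.78044082,  0.5059339 , -0.36734591, -0.23975168],
       [-0.01342277,  0.60096018,  0.79916625,  0.72339479],
       [ 0.        ,  0.        ,  0.        ,  1.        ]])}
{'time': 0.1, 'qpos': array([-1.26798620e+00,  3.42658235e-01,  1.52489930e+00,  1.01698856e-05,
        1.27541046e+00, -1.45999458e-01]), 'qvel': array([-0.00014231, -0.00157055, -0.00142081,  0.00015059,  0.00041288,
        0.00027573]), 'joint_efforts': array([ 1.24528200e-03, -4.32003558e+01, -2.44696158e+01,  7.18374504e-02,
        5.25989605e-02, -7.37839537e-05]), 'tool_pos': array([ 0.22771988, -0.47268465,  0.25111949]), 'tool_rot': array([2.98852207, 1.56942095, 1.86653236]), 'contact_force': array([ 1.34015691, -0.48937991,  0.22943767]), 'torque': array([ 0.03967816, -0.03372382,  0.04218278]), 'opening': 0.09183367054467934} 0.025
```

View pics/top0.png

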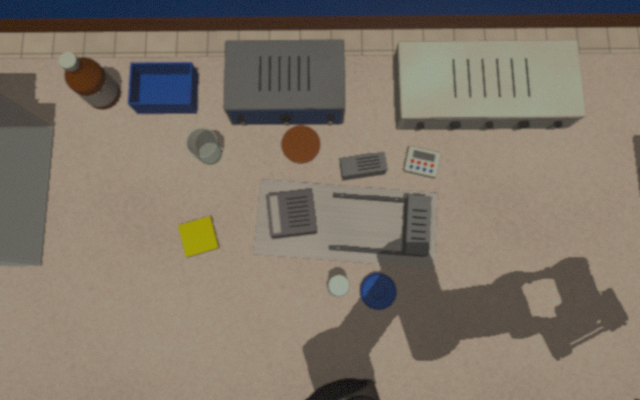

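View pics/scene0.png

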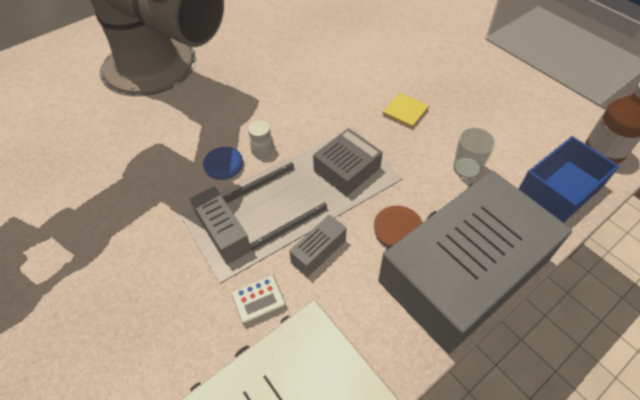

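The top view shows the module at about (292,213), the rails from x≈330 to 405 at rows ≈197 and ≈250, and the stop at (418,224). The scene view agrees. Next I'll enlarge the dock.

```bash
python3 - <<'E'
from h import *
im=cv2.imread('pics/top0.png')[170:270,245:445]
cv2.imwrite('pics/c0.png',cv2.resize(cv2.convertScaleAbs(im,alpha=1.6),None,fx=4,fy=4,interpolation=cv2.INTER_CUBIC))
E
```

```text
(no output)
```

View pics/c0.png

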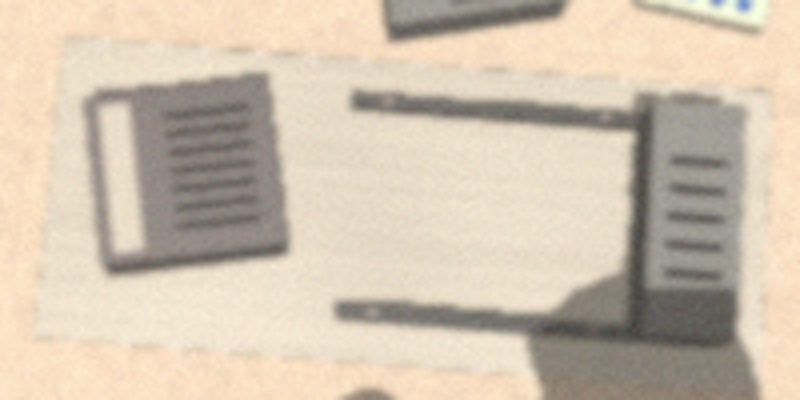

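The crop (4x, offset 245,170) shows the module's top corners at about (88,98), (268,76), (288,245), (108,264). The rails' mouth ends are at (352,100) and (337,309), and the stop's face is at x≈637. The module is yawed by roughly 0.2 rad relative to the lane.

```bash
cat >> h.py <<'E'
def cr(p,z): return ray('top',(np.array(p)+.5)/4-.5+[245,170],z)
E
python3 - <<'E'
from h import *
print('plate');P=[cr(p,.004)[:2] for p in((65,37),(770,90),(35,338))]
print(P, np.linalg.norm(P[1]-P[0]),np.linalg.norm(P[2]-P[0]))
R=[cr(p,.02)[:2] for p in((352,100),(637,120),(337,309),(637,330))]
print('rails',R,np.linalg.norm(R[0]-R[2]))
S=[cr(p,.06)[:2] for p in((650,97),(642,322))]; print('stop',S,np.linalg.norm(S[0]-S[1]))
M=[cr(p,.054)[:2] for p in((88,98),(268,76),(288,245),(108,264))]
print('mod',np.mean(M,0),[np.linalg.norm(M[i]-M[(i+1)%4]) for i in range(4)])
# dock frame: direction from rails & plate
for a,b in((P[0],P[1]),(R[0],R[1]),(R[2],R[3])): d=b-a; print('dirx',np.arctan2(d[1],d[0]))
for a,b in((P[2],P[0]),(R[2],R[0]),(S[1],S[0])): d=b-a; print('diry-90',np.arctan2(d[1],d[0])-np.pi/2)
for a,b in((M[0],M[1]),(M[3],M[2])): d=b-a; print('mod x',np.arctan2(d[1],d[0]))
for a,b in((M[3],M[0]),(M[2],M[1])): d=b-a; print('mod y-90',np.arctan2(d[1],d[0])-np.pi/2)
print('mouth mid',(R[0]+R[2])/2)
# others centres
for n,uv,z in(('jar',(338,286),.065),('weight',(378,291),.022),('dish',(300,144),.016),('beaker',(203,143),.04),('notes',(198,236),.014),('spare',(364,163),.045)):
  print(n,ray('top',uv,z))
E
```

```text
plate
[array([0.65055566, 0.22917363]), array([ 0.61615651, -0.16810315]), array([0.48045284, 0.24346377])] 0.3987632597257898 0.17070201693546844
rails [array([0.60925439, 0.06761684]), array([ 0.59647703, -0.08984135]), array([0.49328864, 0.07728449]), array([ 0.48036454, -0.08531502])] 0.11636803343410433
stop [array([ 0.60099123, -0.09040594]), array([ 0.48096781, -0.08140515])] 0.12036043976350842
mod [0.56477318 0.15630283] [np.float64(0.09729292234304848), np.float64(0.0922288753305268), np.float64(0.09563367206377267), np.float64(0.09047212035216991)]
dirx -1.6571682706272681
dirx -1.6517665112654132
dirx -1.650113797693709
diry-90 -1.654608362052914
diry-90 -1.6539704201191776
diry-90 -1.6456481865067483
mod x -1.455661664274982
mod x -1.474096504068125
mod y-90 -1.4427553913568665
mod y-90 -1.4611683687180488
mouth mid [0.55127151 0.07245066]
jar [0.40809489 0.06012361 0.065     ]
weight [ 0.39769152 -0.02649518  0.022     ]
dish [0.72805209 0.13997567 0.016     ]
beaker [0.72470728 0.35404707 0.04      ]
notes [0.52048863 0.36430328 0.014     ]
spare [ 0.67409727 -0.00143577  0.045     ]
```

```bash
cat >> h.py <<'E'
from scipy.spatial.transform import Rotation as Ro
O=np.array([.5517,.0724]); YAW=-1.654
DX=np.array([np.cos(YAW),np.sin(YAW)]); DY=np.array([-DX[1],DX[0]])
def todock(p): d=np.array(p)[:2]-O; return np.array([d@DX,d@DY])
def where():
    s=robot.observe(); R=Ro.from_euler('xyz',s['tool_rot']).as_matrix()
    print('t %.2f dock'%s['time'],todock(s['tool_pos']).round(4),'z %.4f'%s['tool_pos'][2],'jaw ang %.3f'%(np.arctan2(R[1,2],R[0,2])-YAW),'F dock',[round(float(s['contact_force'][:2]@a),2) for a in(DX,DY)],round(s['contact_force'][2],2),'op %.3f'%s['opening'],'q1,6',s['qpos'][[0,5]].round(2)); return s,R
def goto(x,y,z,jaw):
    "jaw: angle of tool z relative to dock x"
    s,R=where(); p=np.append(O+x*DX+y*DY,z); a=YAW+jaw
    zt=np.array([np.cos(a),np.sin(a),0]); xt=np.array([0,0,-1.]); Rt=np.c_[xt,np.cross(zt,xt),zt]
    print('translation',(R.T@(p-s['tool_pos'])).round(4),'twist',Ro.from_matrix(R.T@Rt).as_rotvec().round(4))
def axes():
    s,R=where(); print('dock x,y,z up in tool axes',[(R.T@np.append(v,0)).round(3) for v in(DX,DY)],(R.T@[0,0,1]).round(3))
E
python3 - <<'E'
from h import *
goto(-.085,.090,.18,0); goto(-.085,.090,.18,np.pi)
E
```

```text
t 0.10 dock [ 0.5701 -0.2776] z 0.2511 jaw ang 0.532 F dock [0.38, 1.38] 0.23 op 0.092 q1,6 [-1.27 -0.15]
translation [ 0.0718  0.6491 -0.378 ] twist [ 5.32e-01 -1.40e-03  2.00e-04]
t 0.10 dock [ 0.5701 -0.2776] z 0.2511 jaw ang 0.532 F dock [0.38, 1.38] 0.23 op 0.092 q1,6 [-1.27 -0.15]
translation [ 0.0718  0.6491 -0.378 ] twist [-2.6096e+00 -2.0000e-04 -1.8000e-03]
```

```bash
python3 -m creep '[{"translation":[0,0.16,-0.09],"twist":[-0.6,0,0],"hand":54},{"translation":[0,0.32,-0.18],"twist":[-0.6,0,0],"hand":54},{"translation":[0,0.45,-0.26],"twist":[-0.6,0,0],"hand":54},{"translation":[0,0.649,-0.378],"twist":[-0.7,0,0],"hand":54},{"translation":[0,0.649,-0.378],"twist":[-0.75,0,0],"hand":54}]'
python3 -c "
from h import *
goto(-.085,.09,.2,np.pi)"
```

```text
time: 0.6
tool_pos: [0.3694, -0.2647, 0.2514]
tool_rot: [2.293, 1.569, 1.927]
contact_force: [1.0, -0.7, -0.0]
opening: 0.0565
t 0.60 dock [ 0.3511 -0.1537] z 0.2514 jaw ang 1.288 F dock [0.62, 1.03] -0.0 op 0.056 q1,6 [-0.79 -0.43]
translation [0.0519 0.4867 0.1122] twist [-1.8539e+00  4.0000e-04 -1.9000e-03]
```

```bash
python3 -m creep '[{"translation":[0.03,0.487,0.112],"twist":[-0.75,0,0],"hand":54},{"translation":[0.03,0.487,0.112],"twist":[-0.75,0,0],"hand":54},{"translation":[0.03,0.487,0.112],"twist":[-0.75,0,0],"hand":54},{"translation":[0.03,0.487,0.112],"twist":[-0.75,0,0],"hand":54},{"translation":[0.03,0.487,0.112],"twist":[-0.75,0,0],"hand":54}]'
python3 -c "
from h import *
goto(-.085,.09,.18,np.pi)"
```

```text
time: 1.1
tool_pos: [0.5085, -0.0574, 0.2365]
tool_rot: [1.747, 1.569, 2.131]
contact_force: [0.2, 0.1, 0.6]
opening: 0.0501
t 1.10 dock [ 0.1329 -0.0322] z 0.2365 jaw ang 2.038 F dock [-0.1, 0.21] 0.62 op 0.050 q1,6 [-0.26 -0.65]
translation [0.0567 0.1393 0.2073] twist [-1.1033e+00  7.0000e-04 -1.8000e-03]
```

```bash
python3 -m creep '[{"translation":[0.05,0.139,0.207],"twist":[-0.75,0,0],"hand":54},{"translation":[0.05,0.139,0.207],"twist":[-0.75,0,0],"hand":54},{"translation":[0.05,0.139,0.207],"twist":[-0.75,0,0],"hand":54},{"translation":[0.05,0.139,0.207],"twist":[-0.75,0,0],"hand":54},{"translation":[0.05,0.139,0.207],"twist":[-0.75,0,0],"hand":54}]'
python3 -c "
from h import *
goto(-.085,.09,.13,np.pi)"
```

```text
time: 1.6
tool_pos: [0.6454, 0.1459, 0.187]
tool_rot: [1.385, 1.568, 2.519]
contact_force: [1.2, -0.4, 0.6]
opening: 0.0495
t 1.60 dock [-0.081   0.0872] z 0.1870 jaw ang 2.788 F dock [0.29, 1.27] 0.6 op 0.049 q1,6 [ 0.11 -1.03]
translation [ 0.057  -0.0013  0.0047] twist [-0.3532  0.0008 -0.0022]
```

```bash
python3 -m creep '[{"translation":[0.03,-0.001,0.005],"twist":[-0.15,0,0],"hand":54},{"translation":[0.057,-0.001,0.005],"twist":[-0.3,0,0],"hand":54},{"translation":[0.057,-0.001,0.005],"twist":[-0.353,0,-0.002],"hand":54},{"translation":[0.057,-0.001,0.005],"twist":[-0.353,0,-0.002],"hand":54}]'
python3 -c "
from h import *
goto(-.085,.09,.053,np.pi); axes()
for n in('top','scene'): snap(n,n+'1.png')
a=cv2.imread('pics/top1.png')[150:280,200:440];b=cv2.imread('pics/scene1.png')[80:280,180:460]
cv2.imwrite('pics/c1.png',cv2.resize(b,None,fx=2.8,fy=2.8))"
```

```text
time: 2.0
tool_pos: [0.6476, 0.1503, 0.1282]
tool_rot: [1.498, 1.568, 2.986]
contact_force: [-0.5, -0.5, -0.1]
opening: 0.0496
t 2.00 dock [-0.0856  0.0891] z 0.1282 jaw ang 3.142 F dock [0.51, -0.47] -0.1 op 0.050 q1,6 [ 0.11 -1.38]
translation [ 0.0752 -0.0012 -0.0006] twist [ 0.0005  0.0002 -0.0031]
t 2.00 dock [-0.0856  0.0891] z 0.1282 jaw ang 3.142 F dock [0.51, -0.47] -0.1 op 0.050 q1,6 [ 0.11 -1.38]
dock x,y,z up in tool axes [array([-0.,  0., -1.]), array([-0.003, -1.   , -0.   ])] [-1.     0.003  0.   ]
```

View pics/c1.png

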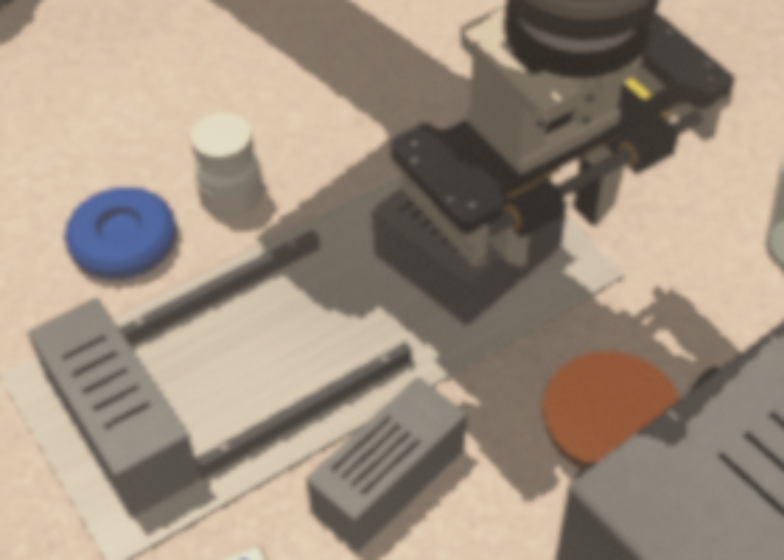

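The picture shows the gripper standing over the far side of the module, at crop (530,190), with the jaws along the lane. It is clear of the dish at (610,410). I'll descend now.

```bash
python3 -m creep '[{"translation":[0.04,-0.001,0],"twist":[0,0,-0.003],"hand":54},{"translation":[0.075,-0.001,0],"twist":[0,0,-0.003],"hand":54},{"translation":[0.075,-0.001,0],"twist":[0,0,-0.003],"hand":54},{"translation":[0.075,0.004,0],"twist":[0,0,-0.003],"hand":54},{"translation":[0.075,0.010,0],"twist":[0,0,-0.003],"hand":54}]'
python3 -c "
from h import *
where()"
```

```text
time: 2.6
tool_pos: [0.6398, 0.1511, 0.0578]
tool_rot: [-1.328, 1.563, 0.157]
contact_force: [-0.2, -0.0, 1.6]
opening: 0.0496
t 2.60 dock [-0.0857  0.0813] z 0.0578 jaw ang 3.139 F dock [0.04, -0.24] 1.63 op 0.050 q1,6 [ 0.12 -1.37]
```

```bash
for i in 1; do python3 -m creep '[{"translation":[0.003,0.004,0],"twist":[0,0,0],"hand":54},{"translation":[0.003,0.008,0],"twist":[0,0,0],"hand":54},{"translation":[0.003,0.012,0],"twist":[0,0,0],"hand":54},{"translation":[0.003,0.015,0],"twist":[0,0,0],"hand":54},{"translation":[0.003,0.018,0],"twist":[0,0,0],"hand":54}]'; done
python3 -c "
from h import *
where()"
```

```text
time: 3.1
tool_pos: [0.6236, 0.1522, 0.0561]
tool_rot: [-1.434, 1.558, 0.051]
contact_force: [4.9, -4.1, 2.9]
opening: 0.0496
t 3.10 dock [-0.0855  0.065 ] z 0.0561 jaw ang 3.139 F dock [3.66, 5.18] 2.88 op 0.050 q1,6 [ 0.12 -1.36]
```

```bash
python3 -m creep '[{"translation":[0.001,0.003,0],"twist":[0,0,0],"hand":54},{"translation":[0.001,0.005,0],"twist":[0,0,0],"hand":54},{"translation":[0.001,0.007,0],"twist":[0,0,0],"hand":54},{"translation":[0.001,0.009,0],"twist":[0,0,0],"hand":54},{"translation":[0.001,0.0095,0],"twist":[0,0,0],"hand":54}]'
python3 -c "
from h import *
where()"
```

```text
time: 3.6
tool_pos: [0.6155, 0.1525, 0.0561]
tool_rot: [-1.48, 1.554, 0.006]
contact_force: [4.7, -3.1, 3.9]
opening: 0.0496
t 3.60 dock [-0.0851  0.057 ] z 0.0561 jaw ang 3.139 F dock [2.66, 4.94] 3.85 op 0.050 q1,6 [ 0.12 -1.36]
```

```bash
python3 -m creep '[{"translation":[0,-0.015,0],"twist":[0,0,0],"hand":54},{"translation":[0,-0.03,0],"twist":[0,0,0],"hand":54},{"translation":[-0.04,-0.03,0],"twist":[0,0,0],"hand":54},{"translation":[-0.085,-0.03,0],"twist":[0,0,0],"hand":54},{"translation":[-0.12,-0.03,0],"twist":[0,0,0],"hand":54}]'
python3 -c "
from h import *
goto(-.195,0.0,.15,np.pi/2)"
```

```text
time: 4.1
tool_pos: [0.643, 0.1502, 0.1783]
tool_rot: [-1.444, 1.555, 0.041]
contact_force: [0.9, -0.0, 0.5]
opening: 0.0497
t 4.10 dock [-0.0851  0.0845] z 0.1783 jaw ang 3.139 F dock [-0.04, 0.86] 0.52 op 0.050 q1,6 [ 0.11 -1.37]
translation [0.0272 0.0852 0.1096] twist [1.5683 0.0139 0.0108]
```

```bash
R='{"translation":[0,0.085,0.11],"twist":[0.75,0.007,0.005],"hand":54}'; python3 -m creep '[{"translation":[0,0.085,0.11],"twist":[0.75,0.007,0.005],"hand":54},{"translation":[0,0.085,0.11],"twist":[0.75,0.007,0.005],"hand":54},{"translation":[0,0.085,0.11],"twist":[0.75,0.007,0.005],"hand":54},{"translation":[0,0.085,0.11],"twist":[0.75,0.007,0.005],"hand":54},{"translation":[0,0.085,0.11],"twist":[0.75,0.007,0.005],"hand":54}]'
python3 -c "
from h import *
goto(-.195,0.0,.15,np.pi/2)"
```

```text
time: 4.6
tool_pos: [0.5657, 0.2687, 0.177]
tool_rot: [-1.231, 1.564, -0.494]
contact_force: [0.6, -0.2, 0.1]
opening: 0.0495
t 4.60 dock [-0.1968 -0.0023] z 0.1770 jaw ang 2.391 F dock [0.17, 0.63] 0.08 op 0.050 q1,6 [ 0.32 -0.41]
translation [ 0.027  -0.0028  0.0002] twist [0.82   0.005  0.0053]
```

```bash
python3 -m creep '[{"translation":[0,-0.003,0],"twist":[0.75,0.005,0.005],"hand":54},{"translation":[0,-0.003,0],"twist":[0.75,0.005,0.005],"hand":54},{"translation":[0,-0.003,0],"twist":[0.75,0.005,0.005],"hand":54},{"translation":[0,-0.003,0],"twist":[0.75,0.005,0.005],"hand":54},{"translation":[0,-0.003,0],"twist":[0.8,0.005,0.005],"hand":54}]'
python3 -c "
from h import *
goto(-.195,0.0,.15,np.pi/2)
for n in('top','scene'): snap(n,n+'2.png')
im=cv2.imread('pics/top2.png')[170:270,245:445]
cv2.imwrite('pics/c2.png',cv2.resize(cv2.convertScaleAbs(im,alpha=1.8),None,fx=4,fy=4,interpolation=cv2.INTER_CUBIC))
"
```

```text
time: 5.1
tool_pos: [0.5667, 0.2666, 0.1764]
tool_rot: [-2.756, 1.568, -2.772]
contact_force: [0.0, 0.2, 1.0]
opening: 0.0495
t 5.10 dock [-0.1948 -0.0012] z 0.1764 jaw ang 1.638 F dock [-0.25, 0.03] 1.01 op 0.049 q1,6 [0.32 0.33]
translation [0.0264 0.0002 0.0012] twist [ 0.0673 -0.0021  0.0009]
```

View pics/c2.png

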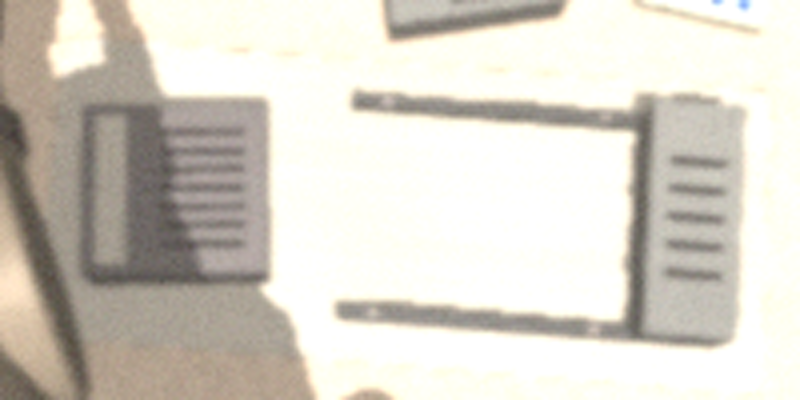

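The crop shows the module nearly square, with corners at about (86,102), (268,97), (268,271), (86,273). The rails and stop are unchanged.

```bash
cat > meas.py <<'E'
from h import *
def mod(c):
    M=[todock(cr(p,.054)[:2]) for p in c]
    print('mod dock',np.mean(M,0).round(4),[round(np.linalg.norm(M[i]-M[(i+1)%4]),4) for i in range(4)])
    for a,b in((0,1),(3,2)): d=M[b]-M[a]; print('yaw x',np.arctan2(d[1],d[0]).round(3))
    for a,b in((3,0),(2,1)): d=M[b]-M[a]; print('yaw y',(np.arctan2(d[1],d[0])-np.pi/2).round(3))
E
python3 - <<'E'
from meas import *
mod(((86,102),(268,97),(268,271),(86,273)))
im=cv2.convertScaleAbs(cv2.imread('pics/top2.png')[185:250,258:320],alpha=2.2)
cv2.imwrite('pics/c3.png',cv2.resize(im,None,fx=9,fy=9,interpolation=cv2.INTER_CUBIC))
E
```

```text
mod dock [-0.0898 -0.0024] [np.float64(0.0977), np.float64(0.0939), np.float64(0.0961), np.float64(0.0922)]
yaw x 0.102
yaw x 0.085
yaw y 0.094
yaw y 0.078
```

View pics/c3.png

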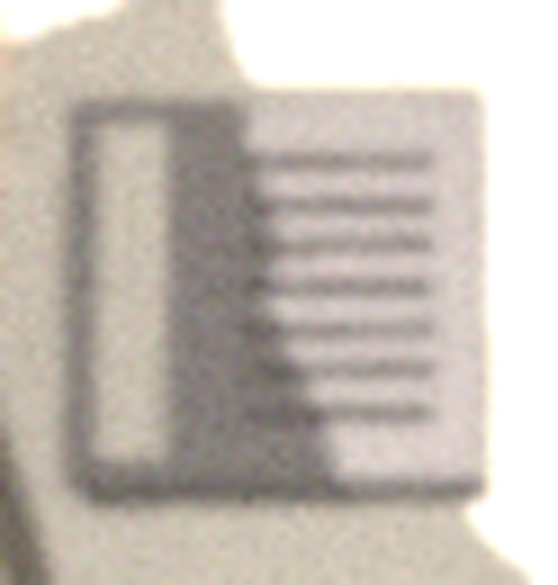

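The slots are level in the picture, so the yaw is about +0.085 and y about -0.002. A square bar push on the trailing face will take out the rest of the yaw before the mouth.

```bash
python3 -m creep '[{"translation":[0.04,0,0.0],"twist":[0.067,-0.002,0.001],"hand":54},{"translation":[0.08,0,0],"twist":[0.067,-0.002,0.001],"hand":54},{"translation":[0.12,0,0],"twist":[0.067,-0.002,0.001],"hand":54},{"translation":[0.125,0,0],"twist":[0.067,-0.002,0.001],"hand":54},{"translation":[0.125,0,0],"twist":[0.067,-0.002,0.001],"hand":54}]'
python3 -c "
from h import *
goto(-.152,0.0,.053,np.pi/2);axes()"
```

```text
time: 5.7
tool_pos: [0.566, 0.2664, 0.0509]
tool_rot: [-2.783, 1.568, -2.859]
contact_force: [0.2, 0.4, 0.1]
opening: 0.0494
t 5.70 dock [-0.1945 -0.0018] z 0.0509 jaw ang 1.578 F dock [-0.39, 0.2] 0.12 op 0.049 q1,6 [0.32 0.39]
translation [-0.0021 -0.0425  0.0015] twist [ 0.0074 -0.0022  0.0008]
t 5.70 dock [-0.1945 -0.0018] z 0.0509 jaw ang 1.578 F dock [-0.39, 0.2] 0.12 op 0.049 q1,6 [0.32 0.39]
dock x,y,z up in tool axes [array([ 0.001, -1.   , -0.007]), array([-0.002, -0.007,  1.   ])] [-1.    -0.001 -0.002]
```

```bash
python3 -m creep '[{"translation":[-0.001,-0.018,0.001],"twist":[0.007,-0.002,0],"hand":54},{"translation":[-0.001,-0.034,0.001],"twist":[0.007,-0.002,0],"hand":54},{"translation":[-0.001,-0.038,0.001],"twist":[0.007,-0.002,0],"hand":54},{"translation":[-0.001,-0.042,0.001],"twist":[0.007,-0.002,0],"hand":54},{"translation":[-0.001,-0.046,0.001],"twist":[0.007,-0.002,0],"hand":54}]'
python3 -c "
from h import *
where()"
python3 -m creep '[{"translation":[0,-0.003,0],"twist":[0,0,0],"hand":54},{"translation":[0,-0.006,0],"twist":[0,0,0],"hand":54},{"translation":[0,-0.009,0],"twist":[0,0,0],"hand":54},{"translation":[0,-0.009,0],"twist":[0,0,0],"hand":54}]'
python3 -c "
from h import *
where()
im=snap('top','top4.png')[170:270,245:445]
snap('scene','scene4.png')
cv2.imwrite('pics/c4.png',cv2.resize(cv2.convertScaleAbs(im,alpha=1.8),None,fx=4,fy=4,interpolation=cv2.INTER_CUBIC))
"
```

```text
time: 6.2
tool_pos: [0.5655, 0.2211, 0.0538]
tool_rot: [0.375, 1.565, 0.292]
contact_force: [2.7, 5.3, 3.1]
opening: 0.0497
t 6.20 dock [-0.1493  0.0014] z 0.0538 jaw ang 1.571 F dock [-5.53, 2.3] 3.11 op 0.050 q1,6 [0.25 0.33]
time: 6.6
tool_pos: [0.5652, 0.2126, 0.0546]
tool_rot: [0.476, 1.563, 0.393]
contact_force: [1.0, 4.1, 3.4]
opening: 0.0495
t 6.60 dock [-0.1408  0.0018] z 0.0546 jaw ang 1.571 F dock [-4.14, 0.64] 3.38 op 0.049 q1,6 [0.23 0.31]
```

View pics/c4.png

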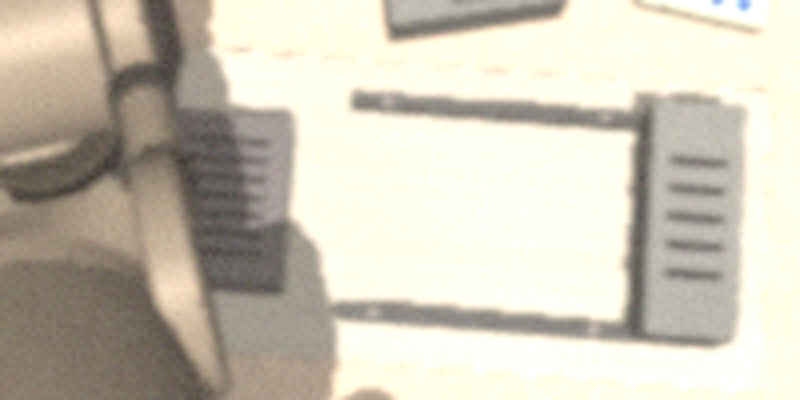

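The crop shows the module's leading edge from about (293,110) to (283,284), parallel to the stop and still before the mouth.

```bash
python3 - <<'E'
from h import *
a,b=[todock(cr(p,.054)[:2]) for p in((293.5,110),(283.5,284))]
print(a,b,(a+b)/2,np.linalg.norm(a-b),np.arctan2(*(a-b)[::-1])-np.pi/2)
E
```

```text
[-0.03108829  0.04279488] [-0.02928609 -0.05098091] [-0.03018719 -0.00409301] 0.09379310808418155 0.019215844411812677
```

The leading edge is centred at y≈-0.004 and is square. I'll push on diagonally, 5 mm toward +y over 25 mm, so the fingers carry the module toward the centre line before the mouth.

```bash
python3 -m creep '[{"translation":[0.001,-0.004,0.0008],"twist":[0,0,0],"hand":54},{"translation":[0.001,-0.008,0.0016],"twist":[0,0,0],"hand":54},{"translation":[0.001,-0.012,0.0024],"twist":[0,0,0],"hand":54},{"translation":[0.001,-0.016,0.0032],"twist":[0,0,0],"hand":54},{"translation":[0.001,-0.020,0.004],"twist":[0,0,0],"hand":54}]'
python3 -c "
from h import *
where()
im=snap('top','top5.png')[170:270,245:445]
cv2.imwrite('pics/c5.png',cv2.resize(cv2.convertScaleAbs(im,alpha=1.8),None,fx=4,fy=4,interpolation=cv2.INTER_CUBIC))
"
```

```text
time: 7.2
tool_pos: [0.5673, 0.1935, 0.0541]
tool_rot: [0.645, 1.563, 0.562]
contact_force: [-1.5, 8.6, 6.2]
opening: 0.0497
t 7.20 dock [-0.122   0.0055] z 0.0541 jaw ang 1.571 F dock [-8.42, -2.23] 6.23 op 0.050 q1,6 [0.2  0.28]
```

View pics/c5.png

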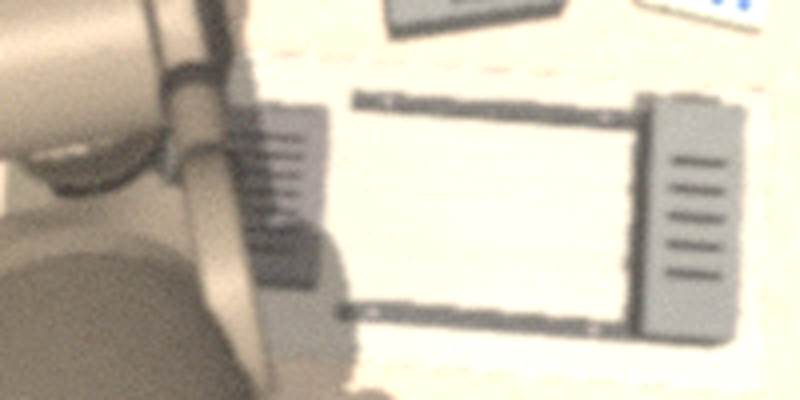

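The leading edge now runs from about (329,106) to (318,280), square and short of the mouth.

```bash
python3 - <<'E'
from h import *
a,b=[todock(cr(p,.054)[:2]) for p in((328.5,106.5),(318,280))]
print(a,b,(a+b)/2,np.linalg.norm(a-b),np.arctan2(*(a-b)[::-1])-np.pi/2)
# independent: stop top face edge corners at z=.06 and rails, in dock frame
for p,z in(((650,97),.06),((642,322),.06),((352,100),.02),((337,309),.02)): print(todock(cr(p,z)[:2]))
E
```

```text
[-0.01252032  0.04608812] [-0.01129522 -0.04752348] [-0.01190777 -0.00071768] 0.09361961512672788 0.013086320834296616
[0.15814624 0.06265114]
[ 0.15915146 -0.0577051 ]
[-1.65975177e-05  5.77528013e-02]
[-1.31553652e-05 -5.86152321e-02]
```

```bash
python3 -m creep '[{"translation":[0,-0.006,0],"twist":[0,0,0],"hand":54},{"translation":[0,-0.012,0],"twist":[0,0,0],"hand":54},{"translation":[0,-0.018,0],"twist":[0,0,0],"hand":54},{"translation":[0,-0.024,0],"twist":[0,0,0],"hand":54},{"translation":[0,-0.030,0],"twist":[0,0,0],"hand":54}]'
python3 -c "
from h import *
axes()"
```

```text
time: 7.75
tool_pos: [0.5647, 0.1632, 0.054]
tool_rot: [0.694, 1.563, 0.61]
contact_force: [1.4, 5.5, 3.0]
opening: 0.0498
t 7.75 dock [-0.0915  0.0054] z 0.0540 jaw ang 1.570 F dock [-5.6, 0.97] 3.03 op 0.050 q1,6 [0.15 0.23]
dock x,y,z up in tool axes [array([-0.005, -1.   ,  0.   ]), array([0.006, 0.   , 1.   ])] [-1.     0.005  0.006]
```

```bash
python3 -m creep '[{"translation":[0,-0.006,0],"twist":[0,0,0],"hand":54},{"translation":[0,-0.012,0],"twist":[0,0,0],"hand":54},{"translation":[0,-0.018,0],"twist":[0,0,0],"hand":54},{"translation":[0,-0.024,0],"twist":[0,0,0],"hand":54},{"translation":[0,-0.030,0],"twist":[0,0,0],"hand":54}]'
python3 -c "
from h import *
axes()
im=snap('top','top6.png')[170:270,245:445]
cv2.imwrite('pics/c6.png',cv2.resize(cv2.convertScaleAbs(im,alpha=1.8),None,fx=4,fy=4,interpolation=cv2.INTER_CUBIC))"
```

```text
time: 8.25
tool_pos: [0.5621, 0.1335, 0.054]
tool_rot: [0.772, 1.562, 0.689]
contact_force: [-0.1, 6.8, 3.1]
opening: 0.0495
t 8.25 dock [-0.0618  0.0053] z 0.0540 jaw ang 1.570 F dock [-6.73, -0.7] 3.07 op 0.049 q1,6 [0.1  0.18]
dock x,y,z up in tool axes [array([-0.006, -1.   ,  0.   ]), array([0.006, 0.   , 1.   ])] [-1.     0.006  0.006]
```

View pics/c6.png

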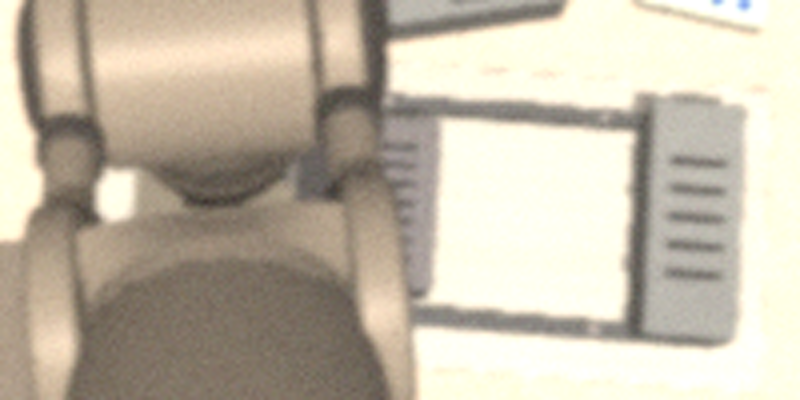

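The leading edge runs from about (440,115) to (430,288), inside the lane with both rails clear.

```bash
python3 - <<'E'
from h import *
a,b=[todock(cr(p,.054)[:2]) for p in((440,115),(430,288))]
print(a,b,(a+b)/2,np.arctan2(*(a-b)[::-1])-np.pi/2)
E
python3 -m creep '[{"translation":[0,-0.006,0],"twist":[0,0,0],"hand":54},{"translation":[0,-0.012,0],"twist":[0,0,0],"hand":54},{"translation":[0,-0.018,0],"twist":[0,0,0],"hand":54},{"translation":[0,-0.024,0],"twist":[0,0,0],"hand":54},{"translation":[0,-0.030,0],"twist":[0,0,0],"hand":54}]'
python3 -c "
from h import *
where()"
```

```text
[0.04737598 0.04585696] [ 0.04789752 -0.04738929] [ 0.04763675 -0.00076616] 0.005593082865996024
time: 8.8
tool_pos: [0.5594, 0.1031, 0.054]
tool_rot: [0.821, 1.562, 0.737]
contact_force: [1.0, 5.5, 4.3]
opening: 0.0498
t 8.80 dock [-0.0312  0.0051] z 0.0540 jaw ang 1.570 F dock [-5.54, 0.56] 4.34 op 0.050 q1,6 [0.04 0.12]
```

Centred and square (y -0.0008, yaw 0.006), so I'll continue.

```bash
python3 -m creep '[{"translation":[0,-0.006,0],"twist":[0,0,0],"hand":54},{"translation":[0,-0.012,0],"twist":[0,0,0],"hand":54},{"translation":[0,-0.018,0],"twist":[0,0,0],"hand":54},{"translation":[0,-0.024,0],"twist":[0,0,0],"hand":54},{"translation":[0,-0.030,0],"twist":[0,0,0],"hand":54}]'
python3 -c "
from h import *
where()"
python3 -m creep '[{"translation":[0,-0.006,0],"twist":[0,0,0],"hand":54},{"translation":[0,-0.012,0],"twist":[0,0,0],"hand":54},{"translation":[0,-0.018,0],"twist":[0,0,0],"hand":54},{"translation":[0,-0.024,0],"twist":[0,0,0],"hand":54},{"translation":[0,-0.030,0],"twist":[0,0,0],"hand":54}]'
python3 -c "
from h import *
where()"
```

```text
time: 9.3
tool_pos: [0.5567, 0.0736, 0.054]
tool_rot: [0.912, 1.562, 0.828]
contact_force: [0.6, 6.9, 5.2]
opening: 0.0498
t 9.30 dock [-0.0016  0.0048] z 0.0540 jaw ang 1.570 F dock [-6.97, 0.07] 5.16 op 0.050 q1,6 [-0.01  0.07]
time: 9.8
tool_pos: [0.5539, 0.0442, 0.054]
tool_rot: [1.012, 1.561, 0.928]
contact_force: [0.5, 7.4, 4.6]
opening: 0.0498
t 9.80 dock [0.0279 0.0045] z 0.0540 jaw ang 1.570 F dock [-7.41, -0.12] 4.65 op 0.050 q1,6 [-0.06  0.01]
```

```bash
python3 -m creep '[{"translation":[0,-0.004,0],"twist":[0,0,0],"hand":54},{"translation":[0,-0.008,0],"twist":[0,0,0],"hand":54},{"translation":[0,-0.012,0],"twist":[0,0,0],"hand":54},{"translation":[0,-0.015,0],"twist":[0,0,0],"hand":54},{"translation":[0,-0.018,0],"twist":[0,0,0],"hand":54}]'
python3 -c "
from h import *
where()"
```

```text
time: 10.3
tool_pos: [0.552, 0.0268, 0.054]
tool_rot: [1.127, 1.561, 1.042]
contact_force: [1.0, 7.7, 5.3]
opening: 0.0497
t 10.30 dock [0.0454 0.0041] z 0.0540 jaw ang 1.570 F dock [-7.8, 0.39] 5.25 op 0.050 q1,6 [-0.09 -0.02]
```

```bash
python3 -m creep '[{"translation":[0,-0.0015,0],"twist":[0,0,0],"hand":54},{"translation":[0,-0.003,0],"twist":[0,0,0],"hand":54}]'
python3 -c "
from h import *
where()"
```

```text
time: 10.5
tool_pos: [0.5515, 0.0242, 0.054]
tool_rot: [1.207, 1.561, 1.122]
contact_force: [1.1, 6.8, 3.7]
opening: 0.0496
t 10.50 dock [0.048  0.0038] z 0.0540 jaw ang 1.570 F dock [-6.83, 0.56] 3.7 op 0.050 q1,6 [-0.1  -0.02]
```

```bash
python3 -m creep '[{"translation":[0,-0.001,0],"twist":[0,0,0],"hand":54},{"translation":[0,-0.002,0],"twist":[0,0,0],"hand":54}]'
python3 -c "
from h import *
where()"
python3 -m creep '[{"translation":[0,-0.001,0],"twist":[0,0,0],"hand":54},{"translation":[0,-0.0015,0],"twist":[0,0,0],"hand":54}]'
python3 -c "
from h import *
where()"
```

```text
time: 10.7
tool_pos: [0.5513, 0.0232, 0.054]
tool_rot: [1.254, 1.559, 1.169]
contact_force: [2.8, 12.7, 2.3]
opening: 0.0495
t 10.70 dock [0.0491 0.0037] z 0.0540 jaw ang 1.569 F dock [-12.88, 1.69] 2.3 op 0.050 q1,6 [-0.1  -0.03]
time: 10.9
tool_pos: [0.5514, 0.0231, 0.054]
tool_rot: [1.272, 1.557, 1.187]
contact_force: [4.0, 12.6, 1.4]
opening: 0.0498
t 10.90 dock [0.0491 0.0038] z 0.0540 jaw ang 1.569 F dock [-12.93, 2.93] 1.44 op 0.050 q1,6 [-0.1  -0.03]
```

Advance has stalled and the force has jumped from 7 to 13 N, so the module is against the stop. I'll press a little to seat it, then back off and rise.

```bash
python3 -m creep '[{"translation":[0,-0.0015,0],"twist":[0,0,0],"hand":54},{"translation":[0,-0.003,0],"twist":[0,0,0],"hand":54}]'
python3 -c "
from h import *
where()"
python3 -m creep '[{"translation":[0,0.005,0],"twist":[0,0,0],"hand":54},{"translation":[0,0.020,0],"twist":[0,0,0],"hand":54},{"translation":[-0.04,0.025,0],"twist":[0,0,0],"hand":54},{"translation":[-0.09,0.025,0],"twist":[0,0,0],"hand":54},{"translation":[-0.13,0.025,0],"twist":[0,0,0],"hand":54}]'
python3 -c "
from h import *
goto(-.27,-.02,.22,np.pi/2)"
```

```text
time: 11.1
tool_pos: [0.5516, 0.0229, 0.0541]
tool_rot: [1.307, 1.553, 1.22]
contact_force: [5.9, 24.0, 1.6]
opening: 0.0494
t 11.10 dock [0.0493 0.004 ] z 0.0541 jaw ang 1.567 F dock [-24.36, 3.88] 1.63 op 0.049 q1,6 [-0.11 -0.04]
time: 11.6
tool_pos: [0.5526, 0.046, 0.1863]
tool_rot: [1.324, 1.554, 1.237]
contact_force: [0.1, 0.3, -1.1]
opening: 0.0499
t 11.60 dock [0.0263 0.0031] z 0.1863 jaw ang 1.567 F dock [-0.34, 0.06] -1.08 op 0.050 q1,6 [-0.06  0.01]
translation [-0.0288  0.2967 -0.024 ] twist [-0.0033  0.0042 -0.0167]
```

```bash
python3 -m creep '[{"translation":[-0.03,0.05,0],"twist":[0,0,0],"hand":54},{"translation":[-0.03,0.1,-0.02],"twist":[0,0,0],"hand":54},{"translation":[-0.03,0.15,-0.02],"twist":[0,0,0],"hand":54},{"translation":[-0.03,0.2,-0.02],"twist":[0,0,0],"hand":54},{"translation":[-0.03,0.25,-0.02],"twist":[0,0,0],"hand":54}]'
python3 -m creep '[{"translation":[0,0.02,0],"twist":[0,0,0],"hand":54},{"translation":[0,0.02,0],"twist":[0,0,0],"hand":54},{"translation":[0,0.02,0],"twist":[0,0,0],"hand":54}]'
python3 -c "
from h import *
where()
t=snap('top','top7.png'); snap('scene','scene7.png')
cv2.imwrite('pics/c7.png',cv2.resize(cv2.convertScaleAbs(t[170:270,245:445],alpha=1.8),None,fx=4,fy=4,interpolation=cv2.INTER_CUBIC))
a=cv2.imread('pics/top0.png').astype(int); d=abs(t.astype(int)-a).sum(2)
for n,(u,v),r in(('jar',(338,286),14),('weight',(378,291),20),('dish',(300,144),22),('beaker',(203,146),18),('notes',(198,236),22),('spare',(364,163),22),('timer',(422,161),20)): print(n,d[v-r:v+r,u-r:u+r].mean().round(1))
"
```

```text
time: 12.1
tool_pos: [0.5524, 0.2871, 0.2202]
tool_rot: [1.327, 1.555, 1.24]
contact_force: [1.8, -1.3, 0.3]
opening: 0.0496
time: 12.4
tool_pos: [0.5534, 0.3071, 0.2197]
tool_rot: [1.394, 1.557, 1.308]
contact_force: [0.2, -0.4, -0.1]
opening: 0.0496
t 12.40 dock [-0.234  -0.0178] z 0.2197 jaw ang 1.568 F dock [0.4, 0.28] -0.13 op 0.050 q1,6 [0.38 0.46]
jar 59.7
weight 129.0
dish 39.0
beaker 139.8
notes 162.0
spare 48.3
timer 56.9
```

View pics/c7.png

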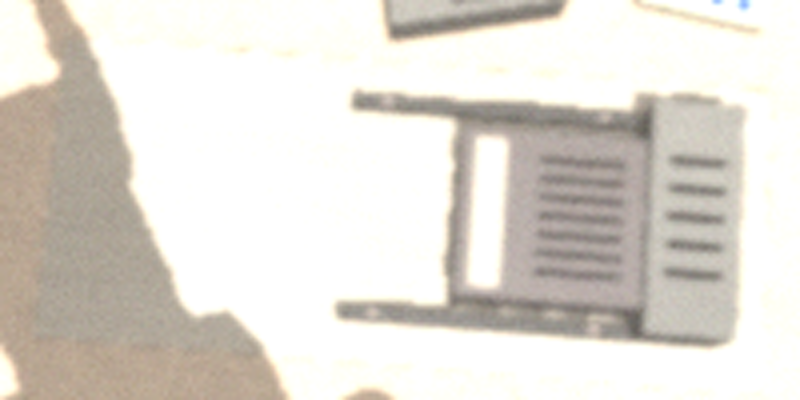

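View pics/scene7.png

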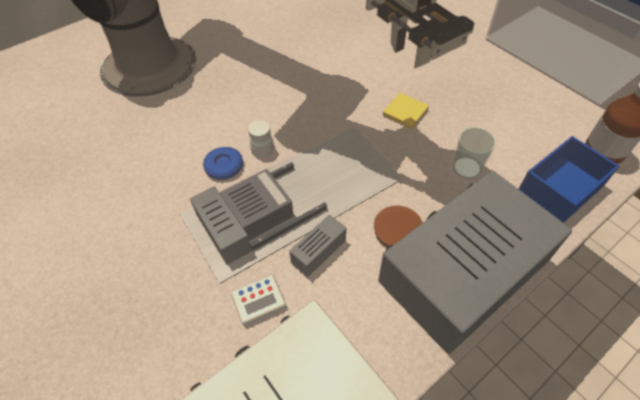

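The top crop shows the module seated against the stop, with no gap at x≈645. Its trailing edge runs from about (457,119) to (449,295), between the rails. The scene view shows every bystander where it was and the arm clear.

```bash
python3 - <<'E'
from meas import *
mod(((457,119),(645,133),(638,308),(449,295)))
robot.hand_in()
E
```

```text
mod dock [ 0.1074 -0.0029] [np.float64(0.1007), np.float64(0.094), np.float64(0.0996), np.float64(0.0947)]
yaw x -0.002
yaw x 0.005
yaw y 0.016
yaw y 0.004
the job is handed in; nothing more can be done
```

The module is home against the stop block, and I handed the job in at about 12.5 s; no verdict is reported.

**What I did:** I squared the module with a two-finger push on its far side, then another on its trailing face. A slight diagonal push brought it onto the centre line, and I pushed it down the lane until it stopped. The force rose from about 7 N to 24 N with no further advance. I then backed off, rose and moved clear.

**Last checks:**
- **Module pose:** the final picture gives x ≈ 0.107, y ≈ -0.003 and yaw within about 0.016 rad. The stall position suggests x ≈ 0.109. Both are inside the limits.
- **Rails:** the forces stayed smooth down the lane, and the pictures show the module clear of both rails.
- **Bystanders:** they look unmoved by eye in both cameras. My automatic picture difference didn't confirm this: it was large for every item, probably because the arm's shadow had shifted.
- **Squaring:** the first side push took out only about half of the skew. The trailing-face push removed the rest.

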